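# Line up the foundry's sprue pins by size on the rack board

## Task

Put the four wooden sprue pins away on the green rack board in order of size, one upright on the middle of each white mark, thick end up as they stand now: the largest on the mark next to the red end block, then smaller and smaller towards the brown end block. Do not let any pin fall over on the way, and leave them all standing still and released.

Things in the scene. Friction and masses are not known exactly. Their poses are not given: they have to be found in the camera images.
- pin_50_mid (a point): the smallest of four loose sprue pins: a round pin of turned pale wood with a thin dark ring near its top, 50 mm tall, slightly tapered, 28 mm across its flat top and 25 mm across its flat foot. Stands upright, thick end up, on the table (z = 0) at the start. This point is on its axis, 25 mm above its foot; its z axis points up along the pin. Its four places at the start lie in front of the board and beside its ends; they are shuffled, their axes at least 100 mm apart.
- pin_70_mid (a point): the second smallest of four loose sprue pins: a round pin of turned pale wood with a thin dark ring near its top, 70 mm tall, slightly tapered, 36 mm across its flat top and 31 mm across its flat foot. Stands upright, thick end up, on the table (z = 0) at the start. This point is on its axis, 35 mm above its foot; its z axis points up along the pin.
- pin_90_mid (a point): the second largest of four loose sprue pins: a round pin of turned pale wood with a thin dark ring near its top, 90 mm tall, slightly tapered, 44 mm across its flat top and 38 mm across its flat foot. Stands upright, thick end up, on the table (z = 0) at the start. This point is on its axis, 45 mm above its foot; its z axis points up along the pin.
- pin_110_mid (a point): the largest of four loose sprue pins: a round pin of turned pale wood with a thin dark ring near its top, 110 mm tall, slightly tapered, 52 mm across its flat top and 44 mm across its flat foot. Stands upright, thick end up, on the table (z = 0) at the start. This point is on its axis, 55 mm above its foot; its z axis points up along the pin. Taller than most grippers' fingers are long: take it in its upper half.
- mark_a: one of the four round white marks (60 mm across, black dot at the centre) in a row on the green rack board; this one is at one end of the row a-b-c-d. Origin at its centre on the board's top face, 18 mm above the table; its y axis runs along the row from a towards d. The mark is only painted (flat). The board is fixed, 90 mm wide and 440 mm long, and lies anywhere within some centimetres and 0.2 rad; neighbouring marks are 73 to 97 mm apart.
- mark_b: one of the four round white marks (60 mm across, black dot at the centre) in a row on the green rack board; this one is second in the row a-b-c-d. Origin at its centre on the board's top face, 18 mm above the table; its y axis runs along the row from a towards d. Otherwise as mark_a.
- mark_c: one of the four round white marks (60 mm across, black dot at the centre) in a row on the green rack board; this one is third in the row a-b-c-d. Origin at its centre on the board's top face, 18 mm above the table; its y axis runs along the row from a towards d. Otherwise as mark_a.
- mark_d: one of the four round white marks (60 mm across, black dot at the centre) in a row on the green rack board; this one is at the other end of the row a-b-c-d. Origin at its centre on the board's top face, 18 mm above the table; its y axis runs along the row from a towards d. Otherwise as mark_a.
- red_end: fixed red block across one end of the board, 80 mm long across the board, 22 mm thick, its top 40 mm above the board (58 mm above the table); origin at the centre of its underside. It stands about 72 mm beyond the end mark next to it, which may be mark_a or mark_d: this changes from start to start.
- plain_end: fixed brown wooden block of the same size across the other end of the board; origin at the centre of its underside. The other things lying loose near the pins (trowel, brush, spike, brass gate cutter) are all under 35 mm tall.
Mind the look-alikes: they are no part of the job. What is shaped like the part that bears pin_70_mid but yellow is not meant. Leave any purple look-alike of the part that bears pin_90_mid alone.

How it is judged (in metres and radians):
At the end, for the whole second after the job is handed in: Each pin stands upright (within 0.1 rad) and at rest on the board, its axis within 15 mm of its mark's centre: 110 mm pin on the mark nearest the red block, then 90, 70 and 50 mm towards the brown block (((horizontal distance between red_end and mark_a below 0.12 m and horizontal distance between pin_110_mid and mark_a below 0.015 m and horizontal distance between pin_90_mid and mark_b below 0.015 m and horizontal distance between pin_70_mid and mark_c below 0.015 m and horizontal distance between pin_50_mid and mark_d below 0.015 m) or (horizontal distance between red_end and mark_d below 0.12 m and horizontal distance between pin_110_mid and mark_d below 0.015 m and horizontal distance between pin_90_mid and mark_c below 0.015 m and horizontal distance between pin_70_mid and mark_b below 0.015 m and horizontal distance between pin_50_mid and mark_a below 0.015 m)) and angle between each of pin_50_mid, pin_70_mid, pin_90_mid, pin_110_mid's own z axis and vertical below 0.1 rad and height (world z) of pin_50_mid between 0.038 and 0.048 m and linear speed of each of pin_50, pin_70, pin_90, pin_110 below 0.02 m/s and height (world z) of pin_70_mid between 0.048 and 0.058 m and height (world z) of pin_90_mid between 0.058 and 0.068 m and height (world z) of pin_110_mid between 0.068 and 0.078 m); the robot touches nothing.
It fails at once if the 50 mm pin falls over (leans more than 1.1 rad) (angle between pin_50_mid's own z axis and vertical above 1.1 rad).
It fails at once if the 70 mm pin falls over (leans more than 1.1 rad) (angle between pin_70_mid's own z axis and vertical above 1.1 rad).
It fails at once if the 90 mm pin falls over (leans more than 1.1 rad) (angle between pin_90_mid's own z axis and vertical above 1.1 rad).
It fails at once if the 110 mm pin falls over (leans more than 1.1 rad) (angle between pin_110_mid's own z axis and vertical above 1.1 rad).
It also fails if it takes over 134 s, if anything falls off the work surface, if the arm or the gripper's body presses on something with over 40 N, if the wrist force passes 120 N, or if a joint passes its speed limit or range.

## Robot

A 6-joint arm with a two-finger parallel gripper is mounted at the origin on the work surface. World frame = base frame: x ahead of the robot, y to its left, z up, the work surface at z = 0. Lengths are in mm, angles in rad, forces in N, time in s.
With the tool pointing down it reaches from about 275 to 725 mm from the base axis. Payload 15.9 kg.
Tool frame: the origin (TCP) lies on the centre line of the jaws, within the pads' length; the fingertips stand 11 mm ahead of it and the grasp point (between the pads) lies 8 mm behind it; z points along the fingers, y is the line along which they close (so a half turn about z gives the same grasp; the last joint's range is limited). The gripper opens to 85 mm and grips with 20 to 120 N. Pads are 22 mm wide; open, the fingers measure 114 mm over their backs; the gripper's body (76 mm by 85 mm) begins 54 mm behind the grasp point. The pads swing forward as they close: fully open they stand 13 mm farther back than shut.
Start: joints at [1.343, 0.213, -0.034, 1.323, 0, 1.571], TCP at [112.912, 487.069, 242.306] pointing down, gripper open.
Joint ranges: [-2.98, 2.98], [-0.74, 1.72], [-1.14, 1.35], [-2.1, 2.04], [-1.57, 1.44], [-3.14, 3.14]. Speed limits (rad/s): [1.89, 1.89, 2.39, 2.57, 3.14, 3.14].

## Interface

Orientations are given as a unit quaternion [x, y, z, w].
In Python, from plant import r gives the robot as it stands.
- The arm moves only by the tool play_rows, never from a script. Its argument "steps" is a list that holds one entry, the list of rows, each a list of 5 numbers: the gripper command: -1 is shut, 1 is fully open, values between are in proportion, then the shift along the tool's x, y, z in m, then the turn about the tool's z in rad. In form: [[[hand, x, y, z, yaw], ...]]. A call has 1 to 8 rows; each row is the pose to reach, as a shift and turn from the pose commanded when the call began, along the tool's axes at that moment; what a row does not reach only later rows make up. A row lasts 1/12 s, in which the tool goes at most 41.7 mm and 7.16 degrees, less where a joint would pass 70% of its speed; a pose out of reach is approached as far as the arm can. A call with a gripper value outside its range is refused whole. The fingers move at their own pace and stop on an object; the grip force is fixed at half the most. Time passes only in rows, so rows that repeat a pose let the fingers close. It gives the time, the measured TCP pose, the force, the opening and the grip force at its end, in the units of the state.
- r.observe(): the state, without advancing time (a new reading comes with each control period).
- r.read_camera(name): name is "side" or "top" or "wrist"; returns the picture (400x640x3 uint8, red, green, blue); there is no depth.
- r.camera_model(name): a dict with "K" (3x3 intrinsics, pixels), "D" ([k1, k2, p1, p2, k3] as OpenCV has them; the pictures are not rectified), "extrinsics" (4x4, takes a point from camera to world coordinates); the wrist camera has in their place "tool_from_camera" (4x4, takes a point from camera to tool coordinates, whose origin is the TCP and whose axes are the flange's). Camera axes: x right, y up, looking along -z (the intrinsics and any distortion apply to the point x, -y, -z); pixel columns grow to the right and rows downward; lengths in mm; the calibration is good to about 2 mm. A picture is of the moment at which its call begins: read the wrist's pose just before it. camera_model takes no time and is no camera call.
- r.job_done(): hands the job in; it is judged then, once.
The state is a dict: "t": time; "joint_positions": joint angles; "joint_vel": joint speeds; "effort": joint torques, N m; "tool_pos": TCP position; "tool_rot": TCP orientation; "force": force on the tool from outside, world axes, zero at the start; "torque": the same for the moment, N m; "width": opening from 0.0 (shut) to 1.0 (fully open); "grasp_force": force on a finger pad.
Only numpy, scipy, OpenCV 4.12 (cv2) and the standard library are available. Lean on these libraries where they do the work, as an engineer would, in place of code of your own. Each camera call takes 0.05 s, during which the arm holds its last target. There are 200 camera calls.

## Working session

There is one attempt and no reset: what is moved stays moved. The work goes in short steps, Python scripts to look and compute and a tool call to move; the robot and the scene stay as the last step left them, time stands still between calls to the robot, and variables do not carry over. Pictures are saved under pics/ and viewed, at most 14 in all, crops included, and the job is handed in when it is done.

Besides the shell and the picture viewer there is one more tool, called after "Call:" by a JSON object that holds its "fn" and its "kwargs", one argument or row to a line. play_rows: Moves the arm, as the interface text tells. Its arguments: {"type":"object","properties":{"steps":{"type":"array"}},"required":["steps"]}

```bash
ls; mkdir -p pics; python3 - <<'E'
from plant import r
import cv2,numpy as np
s=r.observe();print(s)
for n in("top","side"):
    im=r.read_camera(n);cv2.imwrite(f"pics/{n}0.png",im[...,::-1]);m=r.camera_model(n);print(n,np.round(m["K"],1).tolist(),m["D"],np.round(m["extrinsics"],3).tolist())
print(r.camera_model("wrist"))
E
```

```text
pics
{'t': 0.0, 'joint_positions': array([ 1.34302536e+00,  2.13369960e-01, -3.50506776e-02,  1.32350127e+00,
        3.99061623e-05,  1.57080881e+00]), 'joint_vel': array([ 0.00097134, -0.00125453, -0.00112382,  0.00130162, -0.00154219,
       -0.00101976]), 'effort': array([ 3.21722000e-04, -6.86160278e+01,  4.87119806e+01,  1.73747214e-02,
        8.21563549e-05,  1.03561175e-05]), 'tool_pos': array([112.81790547, 486.77143498, 241.81260084]), 'tool_rot': array([ 1.13645657e-01,  9.93521186e-01, -5.56879632e-04, -8.37757638e-05]), 'force': array([-0.61326398,  0.19228511,  0.78456397]), 'torque': array([ 0.01558569, -0.03958685, -0.02940891]), 'grasp_force': 0.0, 'width': 0.9998497491869106}
top [[467.3, 0.0, 321.9], [0.0, 467.3, 198.9], [0.0, 0.0, 1.0]] [-0.13093866  0.          0.          0.          0.        ] [[-0.008, 0.991, -0.134, 354.949], [-0.999, -0.012, -0.032, -10.3], [-0.033, 0.134, 0.99, 1146.909], [0.0, 0.0, 0.0, 1.0]]
side [[444.8, 0.0, 324.0], [0.0, 444.8, 193.7], [0.0, 0.0, 1.0]] [-0.06810047  0.          0.          0.          0.        ] [[-0.99, 0.082, -0.115, 391.813], [-0.141, -0.558, 0.818, 908.896], [0.002, 0.826, 0.564, 694.564], [0.0, 0.0, 0.0, 1.0]]
{'K': array([[307.61451114,   0.        , 316.15178185],
       [  0.        , 307.61451114, 198.22047261],
       [  0.        ,   0.        ,   1.        ]]), 'D': array([-0.04990299,  0.        ,  0.        ,  0.        ,  0.        ]), 'tool_from_camera': array([[ 2.88642890e-04,  9.59739591e-01,  2.80891144e-01,
         7.14020163e+01],
       [ 9.99999771e-01, -1.05010054e-04, -6.68801854e-04,
         6.60198709e-01],
       [-6.12379223e-04,  2.80891273e-01, -9.59739401e-01,
        -1.30667806e+02],
       [ 0.00000000e+00,  0.00000000e+00,  0.00000000e+00,
         1.00000000e+00]])}
```

View pics/top0.png

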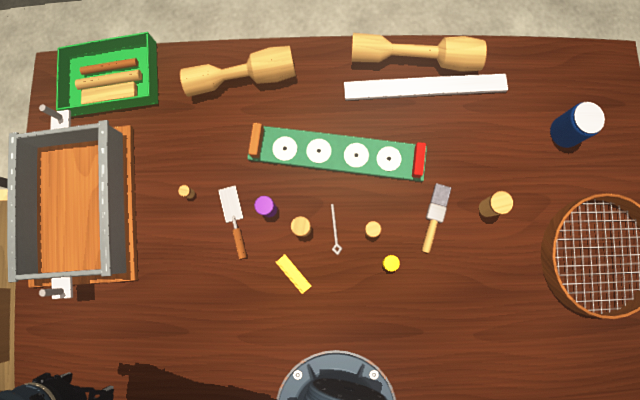

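View pics/side0.png

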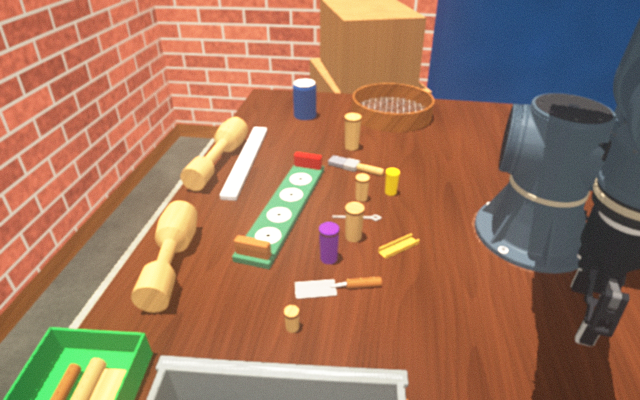

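The top view shows the board at (250–425, 125–180), with the red block at its right end (420,161) and the brown one at left (255,139). Pale pins are at (184,191), (301,227), (373,230) and (501,203), which look like 50, 90, 70 and 110. The look-alikes are purple (265,206) and yellow (391,263). The side view agrees on the heights. Next I measure these and check them in one crop.

```bash
cat > h.py <<'E'
from plant import r
import cv2,numpy as np
from scipy.spatial.transform import Rotation as R
F=np.diag([1,-1,-1])
def ext(n,s=None):
    m=r.camera_model(n)
    if n!="wrist": return m,m["extrinsics"]
    T=np.eye(4);T[:3,:3]=R.from_quat(s["tool_rot"]).as_matrix();T[:3,3]=s["tool_pos"]
    return m,T@m["tool_from_camera"]
def cast(n,uv,z,s=None):
    m,E=ext(n,s);p=cv2.undistortPoints(np.float64([[uv]]),m["K"],m["D"])[0,0]
    d=E[:3,:3]@F@np.r_[p,1];o=E[:3,3];return o+d*(z-o[2])/d[2]
def proj(n,P,s=None):
    m,E=ext(n,s);c=F@E[:3,:3].T@(np.asarray(P,float)-E[:3,3])
    return cv2.projectPoints(c[None],np.zeros(3),np.zeros(3),m["K"],m["D"])[0][0,0]
def blobs(mask,amin):
    n,l,st,c=cv2.connectedComponentsWithStats(mask.astype(np.uint8))
    return [(c[i],st[i]) for i in range(1,n) if st[i][4]>amin]
E
python3 - <<'E'
from h import *
im=cv2.imread("pics/top0.png")[...,::-1];hs=cv2.cvtColor(im,cv2.COLOR_RGB2HSV)
H,S,V=[hs[...,i].astype(int) for i in range(3)]
w=(S<40)&(V>180);w[:125]=0;w[182:]=0;w[:,:260]=0;w[:,412:]=0
for c,st in blobs(w,150):
    # fill dot: use hull centroid via bbox
    print("mark",c.round(1),st,cast("top",c,18).round(1))
for c,h in [((255,139),58),((420,161),58)]: print(h,cast("top",c,h).round(0))
for n,c,h in [("50",(184,191),50),("90",(301,227),90),("70",(373,230),70),("110",(501,203),110)]:
    x,y=c;q=im[y-16:y+17,x-16:x+17];m=(H>10)&(H<28)&(V>185)&(S<170)
    m[:y-18]=0;m[y+18:]=0;m[:,:x-18]=0;m[:,x+18:]=0
    b=max(blobs(m,10),key=lambda t:t[1][4]);cn=b[0]
    P=cast("top",cn,h);D=2*np.sqrt(b[1][4]/np.pi)*(1147-h)/467
    print(n,b[1],cn.round(1),P.round(1),"diam",D.round(1),"side top px",proj("side",P).round(0))
cv2.imwrite("pics/c0.png",cv2.resize(im[120:280,170:530],None,fx=2.2,fy=2.2,interpolation=2)[...,::-1])
E
```

```text
mark [284.4 148.1] [273 137  24  24 446] [636.6 118.6  18. ]
mark [318.5 150.4] [307 139  24  24 458] [629.4  33.8  18. ]
mark [355.9 154.6] [344 143  25  24 461] [617.2 -58.6  18. ]
mark [388.5 158.3] [377 147  24  24 455] [ 606.8 -138.8   18. ]
58 [651. 186.  58.]
58 [ 591. -209.   58.]
50 [178 185  11  12 102] [183.3 190.2] [529.1 361.8  50. ] diam 26.8 side top px [292. 309.]
90 [291 216  19  20 303] [300.  225.6] [437.5  74.1  90. ] diam 44.5 side top px [355. 206.]
70 [365 221  16  16 202] [372.8 228.5] [430.7 -92.3  70. ] diam 37.0 side top px [362. 176.]
110 [491 191  22  23 403] [501.4 202. ] [ 483.5 -381.6  110. ] diam 50.3 side top px [353. 116.]
```

View pics/c0.png

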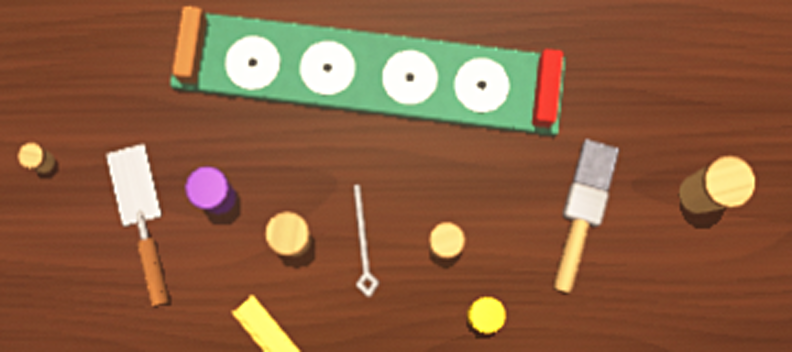

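The four pins have diameters that fit: 26.8, 44.5, 37.0 and 50.3 mm at (184,191), (301,227), (373,230) and (501,203). All are pale wood, so they are not the purple (265,206) or yellow (391,263) ones. Red is next to the right-hand mark, so that mark gets 110. I move now, turning the grip axis across the board and starting with the 50 mm pin.

Call:
{"fn": "play_rows", "kwargs": {
  "steps": [
    [[1,-0.434,-0.028,0,1.457],[1,-0.434,-0.028,0,1.457],[1,-0.434,-0.028,0,1.457],[1,-0.434,-0.028,0,1.457],[1,-0.434,-0.028,0,1.457],[1,-0.434,-0.028,0,1.457],[1,-0.434,-0.028,0,1.457],[1,-0.434,-0.028,0,1.457]]
  ]
}}

```text
t: 0.77
tool_pos: [433.9, 389.8, 242.1]
tool_rot: [0.579, 0.816, -0.0, -0.0]
force: [0.2, 1.6, -0.1]
width: 0.997
grasp_force: 0.0
```

```bash
cat >> h.py <<'E'
N=np.array([.993,-.115])  # wanted tool y in world
def go(x,y,z,s=None):
    "remaining shift in tool axes (m) and yaw"
    s=s or r.observe();M=R.from_quat(s["tool_rot"]).as_matrix()
    d=M.T@(np.array([x,y,z])-s["tool_pos"])/1000
    n=M.T@np.r_[N,0];yaw=np.arctan2(-n[0],n[1])
    print("t",round(s["t"],2),"pos",s["tool_pos"].round(1),"tilt",M[2].round(3),"w",round(s["width"],3),"| shift",d.round(4),"yaw",round(yaw,4))
E
python3 -c "
from h import *
go(529,362,180)"
```

```text
t 0.77 pos [433.9 389.8 242.1] tilt [-0. -0. -1.] w 0.997 | shift [-0.0577  0.0806  0.0621] yaw 0.452
```

Call:
{"fn": "play_rows", "kwargs": {
  "steps": [
    [[1,-0.058,0.081,0.062,0.452],[1,-0.058,0.081,0.062,0.452],[1,-0.058,0.081,0.062,0.452],[1,-0.058,0.081,0.062,0.452],[1,-0.058,0.081,0.062,0.452],[1,-0.058,0.081,0.062,0.452],[1,-0.058,0.081,0.062,0.452]]
  ]
}}

```text
t: 1.35
tool_pos: [527.5, 364.2, 181.0]
tool_rot: [0.743, 0.669, 0.0, -0.0]
force: [-0.2, -0.4, 0.2]
width: 1.0
grasp_force: 0.0
```

```bash
cat >> h.py <<'E'
def pin(c,h,sv=None):
    "refined pin axis from wrist view, c guess xy"
    s=r.observe();im=r.read_camera("wrist");hs=cv2.cvtColor(im,cv2.COLOR_RGB2HSV).astype(int)
    if sv: cv2.imwrite(f"pics/{sv}.png",im[...,::-1])
    H,S,V=hs[...,0],hs[...,1],hs[...,2];m=(H>10)&(H<28)&(V>185)&(S<170)
    u=proj("wrist",(*c,h),s);b=blobs(m,100);b=[(q,st) for q,st in b if np.hypot(*(q-u))<90]
    for q,st in b: print("guess",u.round(0),"blob",q.round(1),st.tolist(),cast("wrist",q,h,s).round(1))
E
python3 -c "
from h import *
go(529,362,40)
pin((529,362),50,'w50')"
```

```text
t 1.35 pos [527.5 364.2 181. ] tilt [ 0.001  0.    -1.   ] w 1.0 | shift [-0.0021  0.0017  0.141 ] yaw 0.01
guess [318. 196.] blob [320.8 171.8] [309, 167, 24, 12, 123] [533.7 383.1  50. ]
guess [318. 196.] blob [319.8 192.9] [306, 176, 30, 30, 563] [530.9 364.4  50. ]
guess [318. 196.] blob [295.9 276.7] [216, 244, 131, 71, 2399] [499.6 283.8  50. ]
```

View pics/w50.png

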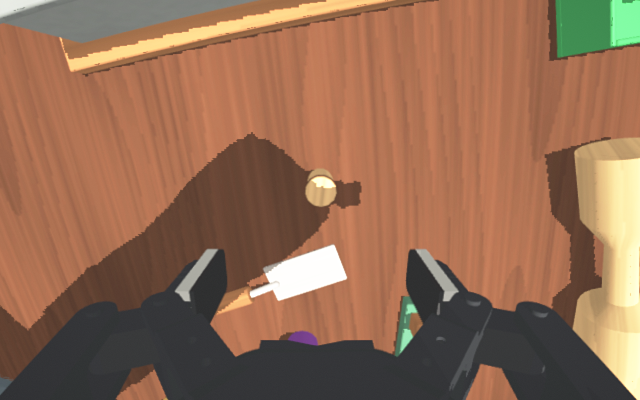

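The wrist view shows the 50 mm pin's top at (321,191), partly in shadow, at about (531,365) mm and free of neighbours. I descend and grip.

Call:
{"fn": "play_rows", "kwargs": {
  "steps": [
    [[1,0.002,0.001,0.04,0],[1,0.002,0.001,0.08,0],[1,0.002,0.001,0.11,0],[1,0.002,0.001,0.135,0],[1,0.002,0.001,0.15,0],[1,0.002,0.001,0.156,0],[1,0.002,0.001,0.156,0],[1,0.002,0.001,0.156,0]]
  ]
}}

```text
t: 2.07
tool_pos: [529.3, 366.2, 25.6]
tool_rot: [0.744, 0.668, 0.001, 0.0]
force: [0.2, 0.5, 0.5]
width: 0.998
grasp_force: 0.0
```

Call:
{"fn": "play_rows", "kwargs": {
  "steps": [
    [[-0.2,0,0,0,0],[-1,0,0,0,0],[-1,0,0,0,0],[-1,0,0,0,0],[-1,0,0,0,0],[-1,0,0,0,0],[-1,0,0,0,0],[-1,0,0,0,0]]
  ]
}}

```text
t: 2.73
tool_pos: [529.4, 365.7, 24.7]
tool_rot: [0.745, 0.668, 0.0, 0.0]
force: [-0.2, -0.9, 5.2]
width: 0.303
grasp_force: 58.6
```

Call:
{"fn": "play_rows", "kwargs": {
  "steps": [
    [[-1,0,0,-0.02,0],[-1,0,0,-0.06,0],[-1,0,0,-0.1,0],[-1,0,0,-0.1,0]]
  ]
}}

```text
t: 3.07
tool_pos: [531.7, 367.3, 132.1]
tool_rot: [0.745, 0.668, 0.005, 0.001]
force: [1.8, 1.4, 0.5]
width: 0.305
grasp_force: 58.9
```

```bash
python3 -c "
from h import *
go(637,119,120)"
```

```text
t 3.07 pos [531.7 367.3 132.1] tilt [ 0.006  0.007 -1.   ] w 0.305 | shift [-0.2354  0.1316  0.0116] yaw 0.0063
```

Call:
{"fn": "play_rows", "kwargs": {
  "steps": [
    [[-1,-0.03,0.018,0,0],[-1,-0.066,0.038,0,0],[-1,-0.102,0.059,0,0],[-1,-0.138,0.08,0,0],[-1,-0.174,0.101,0,0],[-1,-0.205,0.119,0,0],[-1,-0.225,0.131,0,0],[-1,-0.233,0.135,0,0]]
  ]
}}

```text
t: 3.73
tool_pos: [639.0, 115.8, 124.0]
tool_rot: [0.746, 0.666, -0.0, 0.0]
force: [-0.2, -0.4, -0.5]
width: 0.3
grasp_force: 58.9
```

Call:
{"fn": "play_rows", "kwargs": {
  "steps": [
    [[-1,0,0,0,0],[-1,0,0,0,0],[-1,0,0,0,0]]
  ]
}}

```text
t: 3.98
tool_pos: [637.4, 120.6, 124.2]
tool_rot: [0.744, 0.668, -0.0, -0.0]
force: [-0.7, -0.1, 0.4]
width: 0.305
grasp_force: 58.9
```

```bash
python3 -c "
from h import *
go(637,119,44)
s=r.observe();im=r.read_camera('wrist');cv2.imwrite('pics/p50.png',im[...,::-1])
hs=cv2.cvtColor(im,cv2.COLOR_RGB2HSV).astype(int)
for c,st in blobs((hs[...,1]<60)&(hs[...,2]>150),200): print(c.round(0),st,cast('wrist',c,18,s).round(1))
for m in [(636.6,118.6),(629.4,33.8)]: print(proj('wrist',(*m,18),s).round(0))
"
```

```text
t 3.98 pos [637.4 120.6 124.2] tilt [ 0. -0. -1.] w 0.305 | shift [-0.0017 -0.0002  0.0802] yaw 0.0075
[121.  43.] [  44    0  141   91 6905] [510.4 254.6  18. ]
[319. 197.] [ 282  163   75   69 3836] [640.  124.6  18. ]
[315. 204.]
[318. 296.]
```

View pics/p50.png

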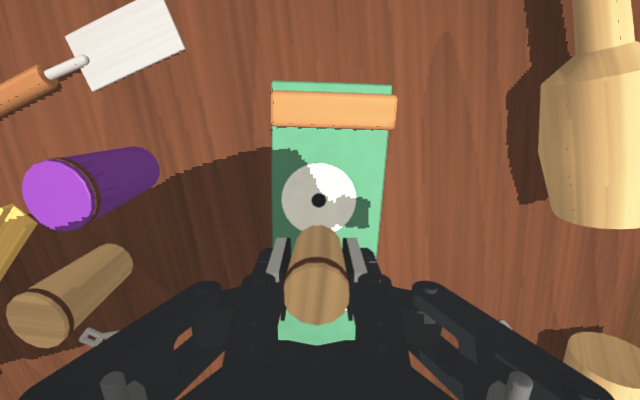

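The mark's dot is at (319,200), about 2 mm ahead of the TCP, and the pin hangs upright in the jaws at (316,275). I lower it, release and back off.

Call:
{"fn": "play_rows", "kwargs": {
  "steps": [
    [[-1,0,0.001,0.03,0],[-1,0,0.001,0.055,0],[-1,0,0.001,0.07,0],[-1,0,0.001,0.077,0],[-1,0,0.001,0.08,0],[-1,0,0.001,0.081,0],[-1,0,0.001,0.081,0],[-1,0,0.001,0.081,0]]
  ]
}}

```text
t: 4.7
tool_pos: [639.6, 119.5, 44.5]
tool_rot: [0.744, 0.668, 0.001, 0.0]
force: [0.7, -0.2, -0.1]
width: 0.303
grasp_force: 58.9
```

Call:
{"fn": "play_rows", "kwargs": {
  "steps": [
    [[-0.2,0,0,0,0],[0,0,0,0,0],[0.4,0,0,0,0],[1,0,0,0,0],[1,0,0,0,0],[1,0,0,0,0],[1,0,0,0,0],[1,0,0,-0.01,0]]
  ]
}}

```text
t: 5.37
tool_pos: [637.8, 118.9, 51.8]
tool_rot: [0.745, 0.668, -0.001, -0.001]
force: [-0.3, -0.3, -0.0]
width: 1.002
grasp_force: 0.0
```

Call:
{"fn": "play_rows", "kwargs": {
  "steps": [
    [[1,0,0,-0.03,0],[1,0,0,-0.07,0],[1,0,0,-0.11,0],[1,0,0,-0.14,0],[1,0,0,-0.16,0],[1,0,0,-0.16,0]]
  ]
}}

```text
t: 5.87
tool_pos: [640.6, 119.4, 219.2]
tool_rot: [0.745, 0.668, 0.003, 0.002]
force: [0.1, -0.2, -0.0]
width: 1.005
grasp_force: 0.0
```

```bash
python3 -c "
from h import *
go(430.7+2,-92.3+1,200)
im=r.read_camera('side');cv2.imwrite('pics/s1.png',cv2.resize(im[90:330,220:420],None,fx=2.4,fy=2.4)[...,::-1])
pin((638,120),68)"
```

```text
t 5.87 pos [640.6 119.4 219.2] tilt [ 0.002  0.007 -1.   ] w 1.005 | shift [-0.2321 -0.1838  0.0174] yaw 0.0063
guess [313. 188.] blob [323.7 108.3] [281, 96, 87, 26, 2039] [655.3 190.7  68. ]
guess [313. 188.] blob [320.1 178.7] [309, 168, 29, 18, 163] [645.5 128.4  68. ]
guess [313. 188.] blob [306.8 256.2] [300, 249, 14, 16, 116] [624.  51.  68.]
```

View pics/s1.png

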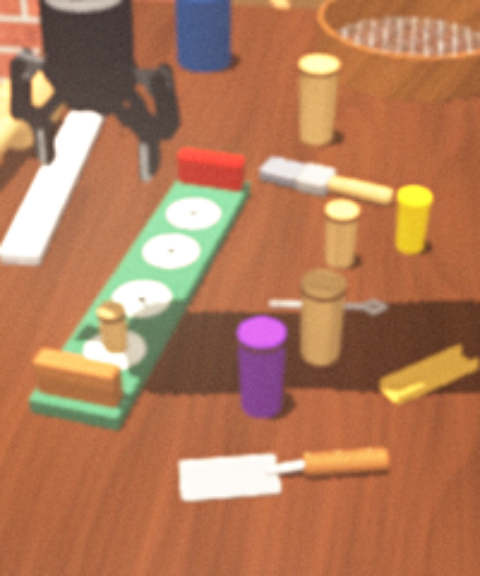

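The 50 mm pin stands on the mark next to the brown block at crop (113,330). Next is the 70 mm pin.

Call:
{"fn": "play_rows", "kwargs": {
  "steps": [
    [[1,-0.03,-0.023,0,0],[1,-0.06,-0.047,0,0],[1,-0.09,-0.07,0,0],[1,-0.12,-0.094,0,0],[1,-0.15,-0.117,0,0],[1,-0.18,-0.141,0,0],[1,-0.21,-0.164,0.01,0],[1,-0.233,-0.182,0.02,0]]
  ]
}}

```text
t: 6.63
tool_pos: [430.2, -93.9, 192.4]
tool_rot: [0.745, 0.667, -0.0, -0.0]
force: [0.5, -0.6, -0.5]
width: 0.997
grasp_force: 0.0
```

Call:
{"fn": "play_rows", "kwargs": {
  "steps": [
    [[1,0,0,0,0],[1,0,0,0,0],[1,0,0,0,0],[1,0,0,0,0]]
  ]
}}

```text
t: 6.97
tool_pos: [433.2, -92.2, 193.2]
tool_rot: [0.744, 0.668, -0.0, -0.0]
force: [-0.8, 1.1, 0.3]
width: 1.001
grasp_force: 0.0
```

```bash
python3 -c "
from h import *
go(432,-91,45)
pin((432,-91),70,'w70')
im=r.read_camera('top');cv2.imwrite('pics/t1.png',im[...,::-1])
"
```

```text
t 6.97 pos [433.2 -92.2 193.2] tilt [ 0. -0. -1.] w 1.001 | shift [ 0.001  -0.0013  0.1482] yaw 0.007
```

View pics/w70.png

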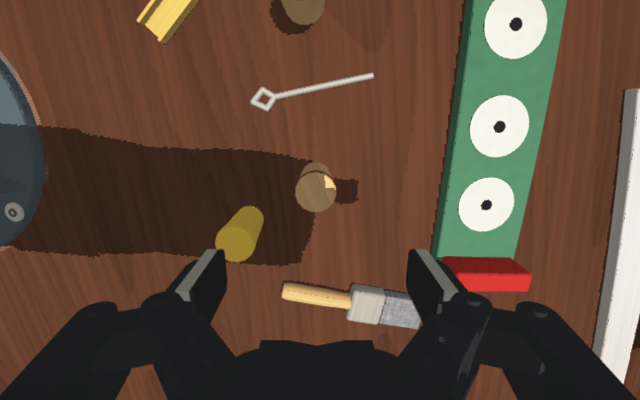

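The 70 mm pin's top is at (316,193), in the arm's shadow. Yellow is clear at (238,235). Mark dots are at (487,205) and (499,127).

```bash
python3 -c "
from h import *
s=r.observe()
print(cast('wrist',(316,193),70,s).round(1))
for d in [(487,205),(499,127),(516,24)]: print(cast('wrist',d,18,s).round(1))
"
```

```text
[433.5 -89.6  70. ]
[ 610.7 -136.2   18. ]
[619.4 -55.7  18. ]
[632.4  37.1  18. ]
```

Call:
{"fn": "play_rows", "kwargs": {
  "steps": [
    [[1,0.002,0,0.04,0],[1,0.002,0,0.08,0],[1,0.002,0,0.115,0],[1,0.002,0,0.138,0],[1,0.002,0,0.148,0],[1,0.002,0,0.153,0],[1,0.002,0,0.153,0],[1,0.002,0,0.153,0]]
  ]
}}

```text
t: 7.73
tool_pos: [433.6, -90.5, 40.9]
tool_rot: [0.744, 0.668, 0.0, 0.0]
force: [-0.7, -0.4, -0.2]
width: 1.0
grasp_force: 0.0
```

Call:
{"fn": "play_rows", "kwargs": {
  "steps": [
    [[-0.1,0,0,0,0],[-1,0,0,0,0],[-1,0,0,0,0],[-1,0,0,0,0],[-1,0,0,0,0],[-1,0,0,0,0],[-1,0,0,0,0]]
  ]
}}

```text
t: 8.32
tool_pos: [433.2, -90.8, 40.9]
tool_rot: [0.745, 0.668, 0.0, 0.0]
force: [-2.7, 0.8, 9.8]
width: 0.395
grasp_force: 58.3
```

Call:
{"fn": "play_rows", "kwargs": {
  "steps": [
    [[-1,0,0,-0.02,0],[-1,0,0,-0.06,0],[-1,0,0,-0.09,0],[-1,0,0,-0.1,0],[-1,0,0,-0.1,0],[-1,0,0,-0.1,0]]
  ]
}}

```text
t: 8.82
tool_pos: [433.2, -90.8, 140.5]
tool_rot: [0.745, 0.668, 0.0, 0.0]
force: [-0.4, -0.6, -0.7]
width: 0.398
grasp_force: 59.6
```

```bash
python3 -c "
from h import *
go(631,36,140)"
```

```text
t 8.82 pos [433.2 -90.8 140.5] tilt [-0.     0.001 -1.   ] w 0.398 | shift [0.1476 0.1828 0.0007] yaw 0.0063
```

Call:
{"fn": "play_rows", "kwargs": {
  "steps": [
    [[-1,0.012,0.014,0,0],[-1,0.035,0.043,0,0],[-1,0.06,0.075,0,0],[-1,0.085,0.106,0,0],[-1,0.11,0.137,0,0],[-1,0.13,0.162,0,0],[-1,0.143,0.178,0,0],[-1,0.1475,0.183,0,0]]
  ]
}}

```text
t: 9.48
tool_pos: [632.2, 37.9, 137.7]
tool_rot: [0.744, 0.668, -0.001, -0.001]
force: [0.1, 0.1, -1.0]
width: 0.399
grasp_force: 59.7
```

Call:
{"fn": "play_rows", "kwargs": {
  "steps": [
    [[-1,0,0,0,0],[-1,0,0,0.02,0],[-1,0,0,0.045,0],[-1,0,0,0.065,0],[-1,0,0,0.076,0],[-1,0,0,0.08,0],[-1,0,0,0.081,0],[-1,0,0,0.081,0]]
  ]
}}

```text
t: 10.15
tool_pos: [630.4, 35.5, 59.6]
tool_rot: [0.745, 0.667, -0.0, -0.0]
force: [-0.3, 0.6, -0.6]
width: 0.396
grasp_force: 59.8
```

```bash
python3 -c "
from h import *
go(631,36,60)"
```

```text
t 10.15 pos [630.4  35.5  59.6] tilt [-0. -0. -1.] w 0.396 | shift [ 0.0005  0.0005 -0.0004] yaw 0.0058
```

Call:
{"fn": "play_rows", "kwargs": {
  "steps": [
    [[-0.1,0,0,0,0],[0.2,0,0,0,0],[0.5,0,0,0,0],[1,0,0,0,0],[1,0,0,0,0],[1,0,0,0,0],[1,0,0,0,0],[1,0,0,-0.01,0]]
  ]
}}

```text
t: 10.82
tool_pos: [629.8, 35.9, 67.9]
tool_rot: [0.745, 0.668, -0.001, -0.001]
force: [-0.5, 0.6, -1.0]
width: 0.999
grasp_force: 0.0
```

Call:
{"fn": "play_rows", "kwargs": {
  "steps": [
    [[1,0,0,-0.03,0],[1,0,0,-0.07,0],[1,0,0,-0.11,0],[1,0,0,-0.13,0],[1,0,0,-0.14,0],[1,0,0,-0.14,0],[1,0,0,-0.14,0]]
  ]
}}

```text
t: 11.4
tool_pos: [630.8, 36.1, 208.9]
tool_rot: [0.745, 0.668, -0.0, -0.0]
force: [0.2, -0.7, -0.7]
width: 0.998
grasp_force: 0.0
```

```bash
python3 -c "
from h import *
go(439.5,76,210)"
```

```text
t 11.4 pos [630.8  36.1 208.9] tilt [ 0. -0. -1.] w 0.998 | shift [ 0.0189 -0.1945 -0.0011] yaw 0.0063
```

Call:
{"fn": "play_rows", "kwargs": {
  "steps": [
    [[1,0.003,-0.03,0,0],[1,0.006,-0.065,0,0],[1,0.01,-0.1,0,0],[1,0.013,-0.135,0,0],[1,0.016,-0.165,0,0],[1,0.018,-0.187,0,0],[1,0.019,-0.1945,0,0],[1,0.019,-0.1945,0,0]]
  ]
}}

```text
t: 12.07
tool_pos: [437.7, 76.2, 208.3]
tool_rot: [0.744, 0.668, -0.001, -0.001]
force: [1.1, 0.8, 0.7]
width: 0.998
grasp_force: 0.0
```

Call:
{"fn": "play_rows", "kwargs": {
  "steps": [
    [[1,0,0,0,0],[1,0,0,0,0],[1,0,0,0,0]]
  ]
}}

```text
t: 12.32
tool_pos: [440.3, 75.9, 208.8]
tool_rot: [0.745, 0.667, -0.0, -0.0]
force: [-0.3, -0.7, -1.2]
width: 1.002
grasp_force: 0.0
```

```bash
python3 -c "
from h import *
go(439.5,76,60)
pin((439.5,76),90,'w90')
"
```

```text
t 12.32 pos [440.3  75.9 208.8] tilt [-0.    -0.001 -1.   ] w 1.002 | shift [ 1.000e-04 -7.000e-04  1.488e-01] yaw 0.0058
guess [315. 197.] blob [325.  180.5] [312, 170, 28, 21, 372] [449.2  89.5  90. ]
guess [315. 197.] blob [343.9 234.3] [314, 227, 60, 16, 239] [460.8  39.7  90. ]
```

View pics/w90.png

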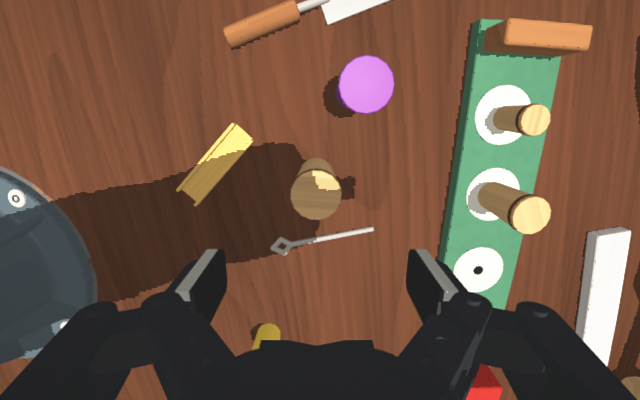

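The 90 mm pin's top is at (316,195), within 2 mm of the TCP axis, and purple is clear at (366,84). The 50 and 70 mm pins stand on their marks at (520,119) and (505,200).

Call:
{"fn": "play_rows", "kwargs": {
  "steps": [
    [[1,0.001,0,0.04,0],[1,0.001,0,0.08,0],[1,0.001,0,0.115,0],[1,0.001,0,0.138,0],[1,0.001,0,0.148,0],[1,0.001,0,0.152,0],[1,0.001,0,0.152,0],[1,0.001,0,0.152,0]]
  ]
}}

```text
t: 13.03
tool_pos: [440.4, 77.1, 57.8]
tool_rot: [0.745, 0.667, 0.0, 0.0]
force: [0.4, 0.5, -0.0]
width: 0.999
grasp_force: 0.0
```

Call:
{"fn": "play_rows", "kwargs": {
  "steps": [
    [[0,0,0,0,0],[-1,0,0,0,0],[-1,0,0,0,0],[-1,0,0,0,0],[-1,0,0,0,0],[-1,0,0,0,0],[-1,0,0,0,0]]
  ]
}}

```text
t: 13.62
tool_pos: [440.2, 77.2, 58.1]
tool_rot: [0.745, 0.668, 0.001, 0.0]
force: [-2.5, 0.3, 11.3]
width: 0.489
grasp_force: 59.0
```

Call:
{"fn": "play_rows", "kwargs": {
  "steps": [
    [[-1,0,0,-0.02,0],[-1,0,0,-0.06,0],[-1,0,0,-0.09,0],[-1,0,0,-0.1,0],[-1,0,0,-0.1,0],[-1,0,0,-0.1,0]]
  ]
}}

```text
t: 14.12
tool_pos: [440.0, 77.1, 157.5]
tool_rot: [0.745, 0.668, 0.0, 0.0]
force: [-0.5, 0.5, -0.9]
width: 0.487
grasp_force: 60.9
```

```bash
python3 -c "
from h import *
go(619,-57,157)"
```

```text
t 14.12 pos [440.   77.1 157.5] tilt [ 0.     0.001 -1.   ] w 0.487 | shift [-0.1138  0.1925  0.0007] yaw 0.0063
```

Call:
{"fn": "play_rows", "kwargs": {
  "steps": [
    [[-1,-0.009,0.015,0,0],[-1,-0.027,0.045,0,0],[-1,-0.046,0.078,0,0],[-1,-0.066,0.111,0,0],[-1,-0.085,0.144,0,0],[-1,-0.1,0.17,0,0],[-1,-0.11,0.187,0,0],[-1,-0.114,0.1925,0,0]]
  ]
}}

```text
t: 14.78
tool_pos: [619.7, -59.0, 154.8]
tool_rot: [0.745, 0.667, -0.001, -0.001]
force: [-0.2, 1.2, -1.1]
width: 0.487
grasp_force: 61.0
```

Call:
{"fn": "play_rows", "kwargs": {
  "steps": [
    [[-1,0,0,0,0],[-1,0,0,0.02,0],[-1,0,0,0.045,0],[-1,0,0,0.065,0],[-1,0,0,0.076,0],[-1,0,0,0.08,0],[-1,0,0,0.081,0],[-1,0,0,0.081,0]]
  ]
}}

```text
t: 15.45
tool_pos: [618.2, -56.7, 76.7]
tool_rot: [0.744, 0.668, 0.0, -0.0]
force: [-0.2, 0.4, -0.5]
width: 0.484
grasp_force: 61.0
```

```bash
python3 -c "
from h import *
go(619,-57,77)"
```

```text
t 15.45 pos [618.2 -56.7  76.7] tilt [ 0.  0. -1.] w 0.484 | shift [-0.0003  0.0008 -0.0003] yaw 0.0068
```

Call:
{"fn": "play_rows", "kwargs": {
  "steps": [
    [[0.1,0,0,0,0],[0.3,0,0,0,0],[0.6,0,0,0,0],[1,0,0,0,0],[1,0,0,0,0],[1,0,0,0,0],[1,0,0,0,0],[1,0,0,-0.01,0]]
  ]
}}

```text
t: 16.12
tool_pos: [617.6, -57.1, 84.9]
tool_rot: [0.745, 0.668, -0.001, -0.001]
force: [-0.8, -0.7, -1.2]
width: 1.003
grasp_force: 0.0
```

Call:
{"fn": "play_rows", "kwargs": {
  "steps": [
    [[1,0,0,-0.03,0],[1,0,0,-0.07,0],[1,0,0,-0.11,0],[1,0,0,-0.13,0],[1,0,0,-0.14,0],[1,0,0,-0.14,0],[1,0,0,-0.14,0]]
  ]
}}

```text
t: 16.7
tool_pos: [618.6, -57.2, 225.9]
tool_rot: [0.745, 0.668, -0.0, -0.0]
force: [0.6, -0.1, -0.3]
width: 0.996
grasp_force: 0.0
```

```bash
python3 -c "
from h import *
go(485.5,-379.5,225)"
```

```text
t 16.7 pos [618.6 -57.2 225.9] tilt [-0. -0. -1.] w 0.996 | shift [-0.3349 -0.0973  0.0009] yaw 0.0063
```

Call:
{"fn": "play_rows", "kwargs": {
  "steps": [
    [[1,-0.03,-0.009,0,0],[1,-0.068,-0.02,0,0],[1,-0.106,-0.031,0,0],[1,-0.144,-0.042,0,0],[1,-0.182,-0.053,0,0],[1,-0.22,-0.064,0,0],[1,-0.258,-0.075,0,0],[1,-0.295,-0.086,0,0]]
  ]
}}

```text
t: 17.37
tool_pos: [499.2, -342.4, 224.3]
tool_rot: [0.745, 0.667, -0.0, -0.001]
force: [1.3, 0.4, -0.1]
width: 0.998
grasp_force: 0.0
```

Call:
{"fn": "play_rows", "kwargs": {
  "steps": [
    [[1,-0.025,-0.007,0,0],[1,-0.036,-0.01,0,0],[1,-0.04,-0.011,0,0],[1,-0.04,-0.011,0,0],[1,-0.04,-0.011,0,0],[1,-0.04,-0.011,0,0]]
  ]
}}

```text
t: 17.87
tool_pos: [486.4, -378.3, 226.0]
tool_rot: [0.744, 0.668, 0.0, -0.0]
force: [0.2, 1.3, 0.2]
width: 0.997
grasp_force: 0.0
```

```bash
python3 -c "
from h import *
go(485.5,-379.5,78)
pin((485.5,-379.5),110,'w110')
"
```

```text
t 17.87 pos [ 486.4 -378.3  226. ] tilt [ 0.001 -0.    -1.   ] w 0.997 | shift [-0.0014 -0.0007  0.148 ] yaw 0.0079
guess [315. 200.] blob [321.4 197.5] [298, 169, 48, 58, 1227] [ 490.9 -378.   110. ]
guess [315. 200.] blob [299.1 203.2] [289, 180, 22, 46, 286] [ 471.8 -381.   110. ]
```

View pics/w110.png

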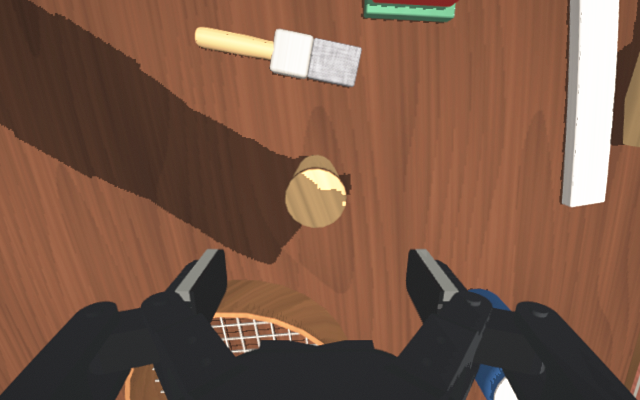

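The 110 mm pin's top is at (316,198), on the TCP axis within about 2 mm, and its surroundings are clear.

Call:
{"fn": "play_rows", "kwargs": {
  "steps": [
    [[1,0,0,0.04,0],[1,0,0,0.08,0],[1,0,0,0.115,0],[1,0,0,0.137,0],[1,0,0,0.146,0],[1,0,0,0.15,0],[1,0,0,0.15,0],[1,0,0,0.15,0]]
  ]
}}

```text
t: 18.58
tool_pos: [486.7, -380.0, 77.9]
tool_rot: [0.744, 0.668, 0.0, 0.001]
force: [0.1, 0.8, 0.9]
width: 1.003
grasp_force: 0.0
```

Call:
{"fn": "play_rows", "kwargs": {
  "steps": [
    [[0.2,0,0,0,0],[-1,0,0,0,0],[-1,0,0,0,0],[-1,0,0,0,0],[-1,0,0,0,0],[-1,0,0,0,0],[-1,0,0,0,0]]
  ]
}}

```text
t: 19.17
tool_pos: [486.2, -380.2, 77.6]
tool_rot: [0.745, 0.667, 0.0, 0.001]
force: [-1.5, 0.5, 10.9]
width: 0.583
grasp_force: 60.9
```

Call:
{"fn": "play_rows", "kwargs": {
  "steps": [
    [[-1,0,0,-0.02,0],[-1,0,0,-0.06,0],[-1,0,0,-0.09,0],[-1,0,0,-0.1,0],[-1,0,0,-0.1,0],[-1,0,0,-0.1,0]]
  ]
}}

```text
t: 19.67
tool_pos: [485.8, -379.8, 176.0]
tool_rot: [0.745, 0.668, 0.0, 0.0]
force: [-0.3, 0.1, -2.0]
width: 0.585
grasp_force: 62.8
```

```bash
python3 -c "
from h import *
go(609,-137,176)"
```

```text
t 19.67 pos [ 485.8 -379.8  176. ] tilt [-0.  0. -1.] w 0.585 | shift [ 2.547e-01  9.600e-02 -1.000e-04] yaw 0.0062
```

Call:
{"fn": "play_rows", "kwargs": {
  "steps": [
    [[-1,0.016,0.006,0,0],[-1,0.05,0.019,0,0],[-1,0.088,0.033,0,0],[-1,0.126,0.047,0,0],[-1,0.164,0.062,0,0],[-1,0.2,0.075,0,0],[-1,0.225,0.085,0,0],[-1,0.242,0.091,0,0]]
  ]
}}

```text
t: 20.33
tool_pos: [602.7, -145.9, 173.9]
tool_rot: [0.744, 0.668, -0.001, -0.001]
force: [0.2, -0.2, -1.3]
width: 0.585
grasp_force: 62.7
```

Call:
{"fn": "play_rows", "kwargs": {
  "steps": [
    [[-1,0.01,0.004,0,0],[-1,0.013,0.005,0,0],[-1,0.013,0.005,0.02,0],[-1,0.013,0.005,0.045,0],[-1,0.013,0.005,0.065,0],[-1,0.013,0.005,0.076,0],[-1,0.013,0.005,0.08,0],[-1,0.013,0.005,0.08,0]]
  ]
}}

```text
t: 21.0
tool_pos: [608.0, -137.5, 96.2]
tool_rot: [0.745, 0.667, -0.0, -0.0]
force: [0.6, 0.4, -1.8]
width: 0.583
grasp_force: 62.9
```

```bash
python3 -c "
from h import *
go(609,-137,95.5)"
```

```text
t 21.0 pos [ 608.  -137.5   96.2] tilt [-0.    -0.001 -1.   ] w 0.583 | shift [0.0006 0.0009 0.0007] yaw 0.0052
```

Call:
{"fn": "play_rows", "kwargs": {
  "steps": [
    [[-1,0,0,0.0005,0],[0.25,0,0,0.0005,0],[0.4,0,0,0.0005,0],[1,0,0,0.0005,0],[1,0,0,0.0005,0],[1,0,0,0.0005,0],[1,0,0,0.0005,0],[1,0,0,-0.01,0]]
  ]
}}

```text
t: 21.67
tool_pos: [607.9, -136.4, 104.9]
tool_rot: [0.745, 0.668, -0.001, -0.001]
force: [-0.7, 0.8, -0.3]
width: 1.0
grasp_force: 0.0
```

Call:
{"fn": "play_rows", "kwargs": {
  "steps": [
    [[1,0,0,-0.03,0],[1,0,0,-0.07,0],[1,0,0,-0.11,0],[1,0,0,-0.14,0],[1,0,0,-0.15,0],[1,0,0,-0.15,0],[1,0,0,-0.15,0]]
  ]
}}

```text
t: 22.25
tool_pos: [609.2, -136.7, 257.0]
tool_rot: [0.745, 0.668, 0.0, 0.001]
force: [-0.8, 0.3, -0.6]
width: 1.002
grasp_force: 0.0
```

Call:
{"fn": "play_rows", "kwargs": {
  "steps": [
    [[1,0,-0.03,0,0],[1,0,-0.065,0,0],[1,0,-0.1,0,0],[1,0,-0.135,0,0],[1,0,-0.165,0,0],[1,0,-0.18,0,0],[1,0,-0.18,0,0],[1,0,-0.18,0,0]]
  ]
}}

```text
t: 22.92
tool_pos: [429.2, -116.9, 255.8]
tool_rot: [0.745, 0.667, -0.0, -0.0]
force: [0.7, 0.7, -0.0]
width: 1.0
grasp_force: 0.0
```

```bash
python3 -c "
from h import *
s=r.observe();print(s['tool_pos'],s['t'])
im=r.read_camera('top');cv2.imwrite('pics/tf.png',cv2.resize(im[110:210,230:440],None,fx=3.6,fy=3.6,interpolation=2)[...,::-1])
im=r.read_camera('side');cv2.imwrite('pics/sf.png',cv2.resize(im[110:270,210:350],None,fx=3.6,fy=3.6,interpolation=2)[...,::-1])
# expected top centres (top-camera marks) 
for c,h in [((606.8,-138.8),128),((617.2,-58.6),108),((629.4,33.8),88),((636.6,118.6),68)]:
    t=proj('top',(*c,h));print(t.round(1),((t-[230,110])*3.6).round(0),((proj('side',(*c,h))-[210,110])*3.6).round(0))
"
```

```text
[ 429.18894979 -116.88081457  255.80199306] 22.9167
[393.8 147.5] [590. 135.] [322. 122.]
[357.4 145.7] [459. 128.] [287. 198.]
[317.2 143.3] [314. 120.] [243. 291.]
[282.  143.1] [187. 119.] [204. 388.]
```

View pics/tf.png

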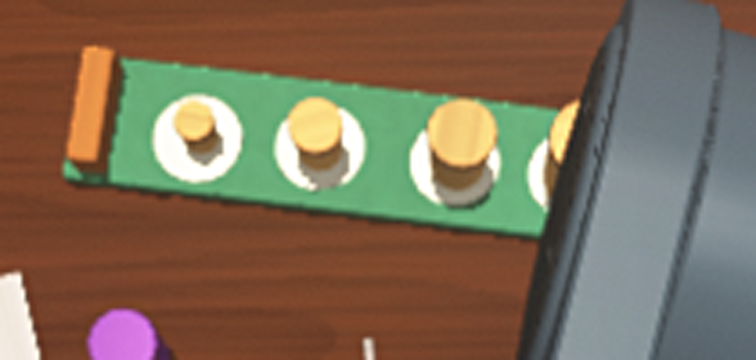

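View pics/sf.png

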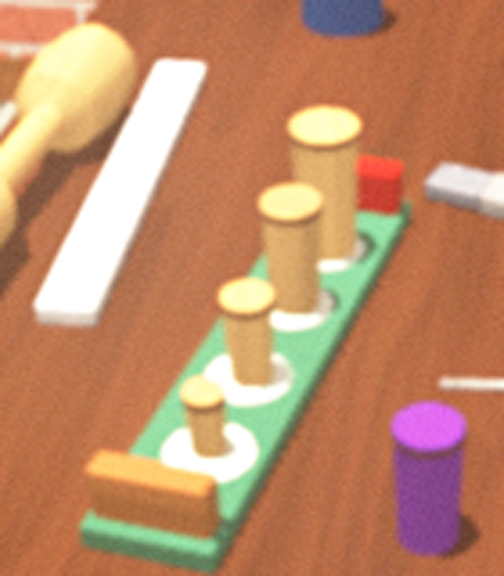

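All four pins stand upright on their marks. In the top crop the tops are at (195,120), (315,126) and (462,133), within about 5 mm of the expected centres. The arm hides the 110 mm pin there, but the side view puts it at (324,125), where expected. I hand in.

```bash
python3 -c "
from plant import r
print(r.job_done())"
```

```text
the job is handed in; nothing more can be done
None
```

I handed the job in at about 23 s on the robot clock: all four pins stand upright and released on their marks, 110, 90, 70 and 50 mm from red to brown, within about 5 mm of centre by my last pictures (the hand-in returned no verdict).

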